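Check crucible tongs and sort them to stock or repair

ROBOT

A 6-joint arm with a two-finger parallel gripper is mounted at the origin on the work surface; the furniture and walls round the work are solid. World frame = base frame: x ahead of the robot, y to its left, z up, the work surface at z = 0. Lengths are in m, angles in degrees, forces in N, time in s.
With the tool pointing down it reaches from about 0.3 to 0.875 m from the base axis. Payload 6.4 kg.
Tool frame: the origin (TCP) lies at the very end of the fingers, on their centre line; the grasp point (between the pads) lies 19 mm behind it; z points along the fingers, y is the line along which they close (so a half turn about z gives the same grasp; the last joint's range is limited). The gripper opens to 88 mm and grips with 3 to 60 N. Pads are 18 mm wide; open, the fingers measure 123 mm over their backs; the gripper's body (75 mm by 187 mm) begins 45 mm behind the grasp point.
Start: joints at [52.867, 10.359, 92.074, -0, 77.567, -11.82], TCP at [0.246, 0.52, 0.239] pointing down, gripper open.
Joint ranges: [-171.53, 171.53], [-51.25, 118.39], [17.06, 147.69], [-65.23, 245.23], [0, 150.52], [-178.68, 178.68]. Speed limits (degrees/s): [147.25, 147.25, 172.46, 180, 180, 180].

INTERFACE

Orientations are given as a 3x3 rotation matrix whose columns are the frame's x, y, z axes.
In Python, from workcell import ctrl, imaging, job gives the robot as it stands. Calls block until the motion is done:
- ctrl.move_ptp(position, orientation): joint-space move of the TCP to a pose.
- ctrl.movel(position, max_speed=0.15, rotation=None, guard=None): straight line of the TCP; rotation=None keeps the orientation; max_speed is the mean speed in m/s. With guard (N) it stops when the force on the tool has changed by that much, and returns True; else False.
- ctrl.move_j(angles): joint-space move.
- ctrl.command_gripper(opening, squeeze=None): finger opening in m; squeeze is the grip in N (None keeps the last); returns when the fingers have stopped.
- ctrl.pause(seconds).
- ctrl.ik(position, orientation): joint angles nearest the present ones, or None.
- imaging.get_image(name): name is "scene" or "side" or "wrist"; returns the picture (420x560x3 uint8, red, green, blue); there is no depth.
- imaging.calibration(name): a dict with "mtx" (3x3 intrinsics, pixels), "R" (3x3) and "t" (3): a world point X has camera coordinates R X + t; the wrist camera has in their place "tool_from_camera" (4x4, takes a point from camera to tool coordinates, whose origin is the TCP and whose axes are the flange's). Camera axes: x right, y down, z forward; pixel columns grow to the right and rows downward; lengths in m; the calibration is good to about 2 mm. A picture is of the moment at which its call begins: read the wrist's pose just before it. calibration takes no time and is no camera call.
A pose or a line that the arm cannot do raises ctrl.MotionError and nothing moves.
- job.hand_in(): hands the job in; it is judged then, once.
Readings, each from a call of its own:
- ctrl.read_t(): time.
- ctrl.read_joint_pos(): joint angles.
- ctrl.read_joint_vel(): joint speeds.
- ctrl.read_joint_efforts(): joint torques, N m.
- ctrl.read_tool_pos(): TCP position.
- ctrl.read_eef_rot(): TCP orientation.
- ctrl.read_contact_force(): force on the tool from outside, world axes, zero at the start.
- ctrl.read_torque(): the same for the moment, N m.
- ctrl.read_gripper_width(): finger opening in m.
- ctrl.read_finger_force(): force on a finger pad.
Only numpy, scipy, OpenCV 4.12 (cv2) and the standard library are available. Lean on these libraries where they do the work, as an engineer would, in place of code of your own. Each camera call takes 0.05 s, during which the arm holds its last target. There are 200 camera calls.

TASK

Try the pivot of each of the two crucible tongs by squeezing its finger loops together. Tongs that close freely go back to stock: lay them, fully closed, flat across the two rest bars of the shallow steel tray, lengthwise and inside its rim; tongs whose pivot is seized go flat into the deeper bin for repair (one, both or neither may be seized). Lay them down rather than dropping them, and leave the crucible, beaker and timer where they are.

Things in the scene. Friction and masses are not known exactly. Their poses are not given: they have to be found in the camera images.
- tongs_a: bare steel crucible tongs, 0.12 kg, exactly like the other pair: 198 mm long, 6.4 mm thick (15 at the rivet), finger loops towards the robot, jaws away. Origin: on the rivet axis, underside. x: along the half with the left loop, towards the jaws; z up. Loop ends 114 mm behind the rivet, tips 84 mm ahead. Pick up by both shanks at the centre of mass, 28 mm behind the rivet, where they are 17 to 26 mm wide together
- pivot_a (a joint): opening of tongs_a in rad: 0 closed (44 mm over the loops), about 0.22 at the start (65 mm). A free pivot closes fully under some 2 N across the loops and stays as left; a seized one yields only a little and springs back: to about 0.18 under 12 N (plenty to tell), 0.14 under 60 N. One, both or neither may be seized, drawn anew each time; nothing shows it outside
- loop_a1 (a point): centre of the left finger loop of tongs_a (seen from the loops towards the jaws), 94 mm behind the rivet, 3.2 mm above the underside; its straight outer side (84 to 104 mm behind the rivet) lies 10.6 mm outwards of this point
- loop_a2 (a point): centre of the right finger loop of tongs_a (seen from the loops towards the jaws), 94 mm behind the rivet, 3.2 mm above the underside; its straight outer side (84 to 104 mm behind the rivet) lies 10.6 mm outwards of this point
- tongs_b: bare steel crucible tongs, 0.12 kg, exactly like the other pair: 198 mm long, 6.4 mm thick (15 at the rivet), finger loops towards the robot, jaws away. Origin: on the rivet axis, underside. x: along the half with the left loop, towards the jaws; z up. Loop ends 114 mm behind the rivet, tips 84 mm ahead. Pick up by both shanks at the centre of mass, 28 mm behind the rivet, where they are 17 to 26 mm wide together
- pivot_b (a joint): opening of tongs_b in rad: 0 closed (44 mm over the loops), about 0.22 at the start (65 mm). A free pivot closes fully under some 2 N across the loops and stays as left; a seized one yields only a little and springs back: to about 0.18 under 12 N (plenty to tell), 0.14 under 60 N. One, both or neither may be seized, drawn anew each time; nothing shows it outside
- loop_b1 (a point): centre of the left finger loop of tongs_b (seen from the loops towards the jaws), 94 mm behind the rivet, 3.2 mm above the underside; its straight outer side (84 to 104 mm behind the rivet) lies 10.6 mm outwards of this point
- loop_b2 (a point): centre of the right finger loop of tongs_b (seen from the loops towards the jaws), 94 mm behind the rivet, 3.2 mm above the underside; its straight outer side (84 to 104 mm behind the rivet) lies 10.6 mm outwards of this point
- stock_tray: shallow steel instrument tray, fixed, 236 (x) x 172 (y) x 19 mm high, 3 mm walls and floor; two round bars cross it (along y) 45 mm either side of the middle, tops 12 mm above its underside. Origin: centre of the underside; x along its length, away from the robot. Two pairs fit side by side lengthwise, each 37 mm from the middle line, rivets 14 mm beyond the middle, loops to the robot
- repair_bin: deeper grey plastic bin, plain floor, blank label on its near end, fixed, 232 (x) x 184 (y) x 48 mm high, 4 mm walls and floor. Origin: centre of the underside; x along its length, away from the robot. Two pairs fit flat side by side, each 40 mm from the middle line, rivets 14 mm beyond the middle, loops to the robot
- crucible: white porcelain crucible, 42 mm across, 36 mm high, bystander; origin at the centre of its underside
- beaker: glass beaker, 55 mm across, 70 mm high, bystander; origin at the centre of its underside
- timer: white bench timer, 64 x 64 x 21 mm, bystander; origin at the centre of its underside
Things that resemble listed ones, but are neither listed nor needed, are in the scene too. Leave any red look-alike of the tongs_a alone.

How it is judged (in metres and radians):
At the end, for the whole second after the job is handed in: Each free pair lies closed (under 0.05 rad) and flat (0.1 rad) on the tray's two bars, rivet within 50 mm of its middle along and 70 mm across, loops inside; each seized pair lies in the bin (tilt under 0.25 rad, rivet within 60 and 80 mm of its middle, under 30 mm up); all at rest (((x of stop_a in the frame of tongs_a above -0.054 m and x of tongs_a in the frame of stock_tray between -0.05 and 0.05 m and y of tongs_a in the frame of stock_tray between -0.07 and 0.07 m and x of loop_a1 in the frame of stock_tray between -0.115 and 0.115 m and y of loop_a1 in the frame of stock_tray between -0.085 and 0.085 m and x of loop_a2 in the frame of stock_tray between -0.115 and 0.115 m and y of loop_a2 in the frame of stock_tray between -0.085 and 0.085 m and z of tongs_a in the frame of stock_tray between 0.008 and 0.019 m and angle between tongs_a's own z axis and vertical below 0.1 rad and linear speed of tongs_a below 0.02 m/s and value of joint pivot_a below 0.05 rad) or (x of stop_a in the frame of tongs_a below -0.0512 m and x of tongs_a in the frame of repair_bin between -0.06 and 0.06 m and y of tongs_a in the frame of repair_bin between -0.08 and 0.08 m and x of loop_a1 in the frame of repair_bin between -0.115 and 0.115 m and y of loop_a1 in the frame of repair_bin between -0.09 and 0.09 m and x of loop_a2 in the frame of repair_bin between -0.115 and 0.115 m and y of loop_a2 in the frame of repair_bin between -0.09 and 0.09 m and z of tongs_a in the frame of repair_bin between 0.001 and 0.03 m and angle between tongs_a's own z axis and vertical below 0.25 rad and linear speed of tongs_a below 0.02 m/s)) and ((x of stop_b in the frame of tongs_b above -0.054 m and x of tongs_b in the frame of stock_tray between -0.05 and 0.05 m and y of tongs_b in the frame of stock_tray between -0.07 and 0.07 m and x of loop_b1 in the frame of stock_tray between -0.115 and 0.115 m and y of loop_b1 in the frame of stock_tray between -0.085 and 0.085 m and x of loop_b2 in the frame of stock_tray between -0.115 and 0.115 m and y of loop_b2 in the frame of stock_tray between -0.085 and 0.085 m and z of tongs_b in the frame of stock_tray between 0.008 and 0.019 m and angle between tongs_b's own z axis and vertical below 0.1 rad and linear speed of tongs_b below 0.02 m/s and value of joint pivot_b below 0.05 rad) or (x of stop_b in the frame of tongs_b below -0.0512 m and x of tongs_b in the frame of repair_bin between -0.06 and 0.06 m and y of tongs_b in the frame of repair_bin between -0.08 and 0.08 m and x of loop_b1 in the frame of repair_bin between -0.115 and 0.115 m and y of loop_b1 in the frame of repair_bin between -0.09 and 0.09 m and x of loop_b2 in the frame of repair_bin between -0.115 and 0.115 m and y of loop_b2 in the frame of repair_bin between -0.09 and 0.09 m and z of tongs_b in the frame of repair_bin between 0.001 and 0.03 m and angle between tongs_b's own z axis and vertical below 0.25 rad and linear speed of tongs_b below 0.02 m/s))); the robot touches nothing.
It fails at once if tongs let go more than 70 mm above the worktop ((contact force between the fingers and tongs_a below 0.02 N and height (world z) of tongs_a above 0.07 m) or (contact force between the fingers and tongs_b below 0.02 N and height (world z) of tongs_b above 0.07 m)).
It fails at once if crucible, beaker or timer moved more than 30 mm (distance of any of crucible, beaker, timer from where it was at the start of the episode above 0.03 m).
It also fails if it takes over 69 s, if anything falls off the work surface, if the arm or the gripper's body presses on something with over 40 N, if the wrist force passes 120 N, or if a joint passes its speed limit or range.

## Working session

There is one attempt and no reset: what is moved stays moved. The work goes in short steps, each a Python script; the robot and the scene stay as the last script left them, time stands still between calls to the robot, and variables do not carry over. Pictures are saved under pics/ and viewed, at most 10 in all, crops included, and the job is handed in when it is done.

```bash
ls; mkdir -p pics; python3 - <<'E'
from workcell import ctrl, imaging, job
import cv2
for n in ("scene","side"):
    cv2.imwrite(f"pics/{n}0.png",imaging.get_image(n)[:,:,::-1])
    c=imaging.calibration(n);print(n,c)
print(imaging.calibration("wrist"),ctrl.read_t(),ctrl.read_eef_rot())
E
```

```text
pics
scene {'mtx': array([[406.81500111,   0.        , 286.08806418],
       [  0.        , 406.81500111, 211.0878046 ],
       [  0.        ,   0.        ,   1.        ]]), 'R': array([[ 0.80232612, -0.59662421,  0.01767315],
       [-0.45457622, -0.62995611, -0.62969497],
       [ 0.38682458,  0.49718693, -0.77664142]]), 't': array([-0.46816712,  0.2891641 ,  0.8746535 ])}
side {'mtx': array([[410.22183278,   0.        , 281.29343838],
       [  0.        , 410.22183278, 208.87988936],
       [  0.        ,   0.        ,   1.        ]]), 'R': array([[-0.98600735, -0.16656891, -0.00665635],
       [-0.05833298,  0.38215767, -0.92225418],
       [ 0.15616265, -0.90896112, -0.38652673]]), 't': array([0.54729113, 0.08224379, 0.82412547])}
{'mtx': array([[311.99791731,   0.        , 288.96726507],
       [  0.        , 311.99791731, 205.39305351],
       [  0.        ,   0.        ,   1.        ]]), 'tool_from_camera': array([[ 7.32054563e-04, -9.49014454e-01, -3.15231710e-01,
         8.16253252e-02],
       [ 9.99999696e-01,  6.09617037e-04,  4.87003547e-04,
        -5.82345347e-04],
       [-2.70002784e-04, -3.15231971e-01,  9.49014611e-01,
        -1.45557541e-01],
       [ 0.00000000e+00,  0.00000000e+00,  0.00000000e+00,
         1.00000000e+00]])} 0.1 [[-9.03989712e-01  4.27553098e-01 -9.73619004e-04]
 [ 4.27554085e-01  9.03988830e-01 -1.30375311e-03]
 [ 3.22717021e-04 -1.59485418e-03 -9.99998676e-01]]
```

View pics/scene0.png

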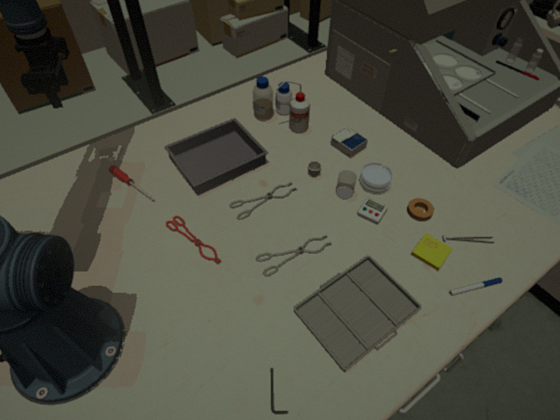

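View pics/side0.png

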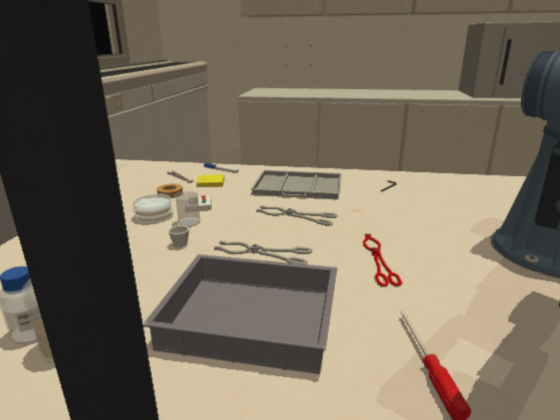

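The scene view shows two grey tongs with rivets at about (268,198) and (302,250). The red look-alike at (192,238) is to be left alone. The bin is at (217,157) and the tray with bars at (357,310). In the side view the tongs are at (255,249) and (290,212). Next I'll get coarse positions, then wrist views.

```bash
cat > h.py <<'E'
from workcell import ctrl, imaging, job
import cv2, numpy as np
def ray(K,R,o,uv,z):            # R: world_from_cam
    d=R@np.linalg.inv(K)@np.array([uv[0],uv[1],1.]); return o+d*(z-o[2])/d[2]
def fixed(n,uv,z):
    c=imaging.calibration(n); R=c["R"].T; return ray(c["mtx"],R,-R@c["t"],uv,z)
def wcam():                     # world_from_cam now
    T=np.eye(4);T[:3,:3]=ctrl.read_eef_rot();T[:3,3]=ctrl.read_tool_pos()
    return T@imaging.calibration("wrist")["tool_from_camera"]
def wpt(T,uv,z): return ray(imaging.calibration("wrist")["mtx"],T[:3,:3],T[:3,3],uv,z)
def Rd(yaw):                    # pointing down, tool x at yaw (rad)
    c,s=np.cos(yaw),np.sin(yaw); return np.array([[c,s,0],[s,-c,0],[0,0,-1.]])
E
python3 - <<'E'
from h import *
np.set_printoptions(precision=3,suppress=True)
P={"up":[(268,198,.006),(237,203,.003),(243,215,.003),(296,186,.003)],
"lo":[(302,250,.006),(262,257,.003),(268,271,.003),(330,239,.003)],
"tray":[(295,308,.019),(370,257,.019),(421,303,.019),(347,368,.019)],
"bin":[(166,152,.048),(236,120,.048),(267,153,.048),(196,190,.048)],
"by":[(314,174,0),(345,194,0),(372,218,.01)],"red":[(192,238,.003)]}
for k,v in P.items():
    print(k,[np.round(fixed("scene",p[:2],p[2])[:2],3).tolist() for p in v])
for y in (0,np.pi,np.pi/2): print(ctrl.ik([.5,.1,.3],Rd(y)))
E
```

```text
up [[0.586, 0.088], [0.507, 0.126], [0.497, 0.08], [0.679, 0.081]]
lo [[0.556, -0.105], [0.463, -0.061], [0.452, -0.103], [0.637, -0.119]]
tray [[0.441, -0.225], [0.674, -0.227], [0.681, -0.386], [0.446, -0.394]]
bin [[0.426, 0.378], [0.671, 0.385], [0.664, 0.203], [0.424, 0.195]]
by [[0.754, 0.09], [0.776, -0.023], [0.771, -0.137]]
red [[0.349, 0.093]]
[-2.047 -0.822 96.966 -0.    83.855 87.953]
[ -2.047  -0.822  96.966  -0.     83.855 -92.047]
[-2.047 -0.822 96.966 -0.    83.855 -2.047]
```

```bash
python3 - <<'E'
from h import *
import pickle
D={}
for n,(p) in dict(tongs=[.55,0,.2],bin=[.55,.27,.25],tray=[.56,-.29,.25]).items():
    ctrl.move_ptp(p,Rd(0)); ctrl.pause(.3); T=wcam(); im=imaging.get_image("wrist"); D[n]=(T,im)
    cv2.imwrite(f"pics/w_{n}.png",im[:,:,::-1])
pickle.dump(D,open("w.pkl","wb"));print(ctrl.read_t())
v=np.vstack([D["bin"][1],])
cv2.imwrite("pics/w_bt.png",cv2.resize(np.vstack([D["bin"][1],D["tray"][1]]),(400,600))[:,:,::-1])
E
```

```text
6.3917
```

View pics/w_tongs.png

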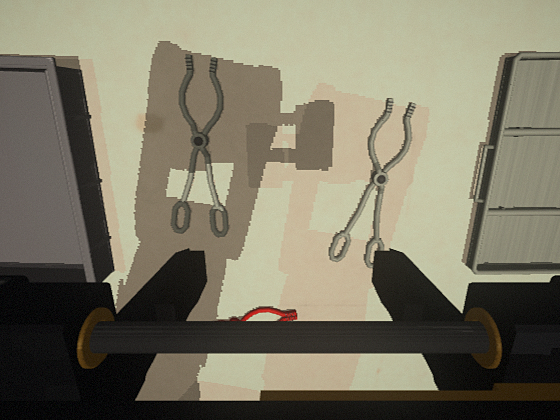

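View pics/w_bt.png

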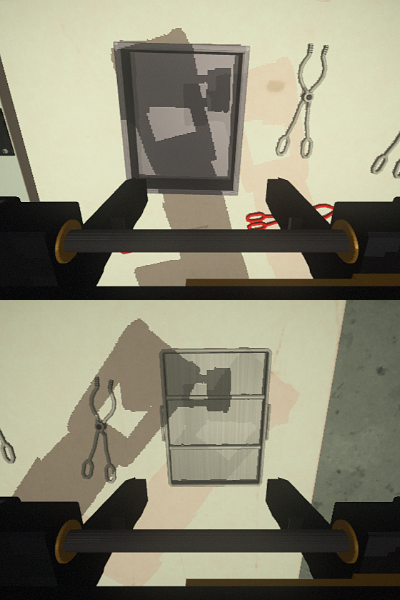

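The wrist view shows two grey tongs, A with its rivet at (199,141) and B with its rivet at (380,179). Both match the description of bare steel with loops towards the robot. The third look-alike, at (265,315), is red and excluded. One enlarged crop will confirm this and refine the pixels.

```bash
python3 - <<'E'
from h import *
import pickle
D=pickle.load(open("w.pkl","rb"))
a=D["tongs"][1][125:245,160:250]; b=D["tray"][1][160:280,95:185]
cr=[cv2.resize(x,None,fx=4.4,fy=4.4,interpolation=cv2.INTER_CUBIC) for x in(a,b)]
cv2.imwrite("pics/crop.png",np.hstack(cr)[:,:,::-1])
np.set_printoptions(precision=4,suppress=True)
def W(n,uv,z): return wpt(D[n][0],uv,z)[:2]
for n,uv,z in [("tongs",(199,141),.015),("tongs",(180,218),.004),("tongs",(219,220),.004),("tongs",(380,179),.015),
 ("tray",(137.2,177.8),.015),("tray",(122,234),.004),("tray",(157,241),.004)]: print(n,uv,W(n,uv,z))
print("tray",[W("tray",p,.019) for p in [(225,69),(379,66),(368,259),(235,260)]])
print("bin",[W("bin",p,.048) for p in [(161,59),(350,63),(333,273),(178,263)]])
E
```

```text
tongs (199, 141) [0.5933 0.0938]
tongs (180, 218) [0.5031 0.1271]
tongs (219, 220) [0.5007 0.0817]
tongs (380, 179) [ 0.5529 -0.0991]
tray (137.2, 177.8) [ 0.5521 -0.1006]
tray (122, 234) [ 0.471  -0.0625]
tray (157, 241) [ 0.4606 -0.1089]
tray [array([ 0.677, -0.219]), array([ 0.6803, -0.3897]), array([ 0.4414, -0.397 ]), array([ 0.4396, -0.2175])]
bin [array([0.6739, 0.398 ]), array([0.67  , 0.2059]), array([0.427 , 0.2126]), array([0.4414, 0.4071])]
```

View pics/crop.png

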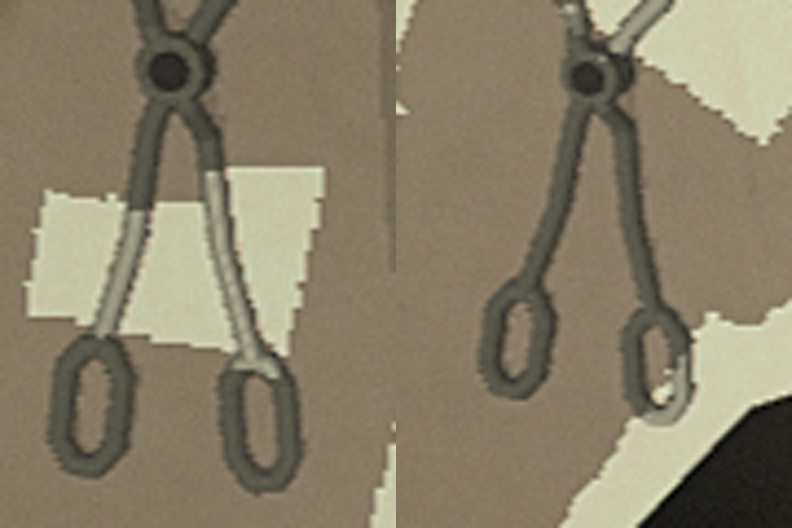

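The crop confirms both are grey steel pairs: A has its rivet at (198.4,140.9) and loops at (180.7,217) and (219.3,221.4), and B is at (138.4,177.3), (122.5,237.3) and (154.3,243) in the tray view. Now I'll squeeze both pairs of loops.

```bash
cat >> h.py <<'E'
def squeeze(riv,l1,l2):
    m=(l1+l2)/2; d=riv-m; yaw=np.arctan2(d[1],d[0]); m=riv-d/np.linalg.norm(d)*.094
    R=Rd(yaw)
    ctrl.move_ptp([*m,.05],R)
    g=ctrl.movel([*m,.004],.1,guard=8)
    z=ctrl.read_tool_pos()[2]; 
    ctrl.command_gripper(.03,12); ctrl.pause(.3)
    w,f=ctrl.read_gripper_width(),ctrl.read_finger_force()
    ctrl.command_gripper(.088); ctrl.movel([*m,.07],.25)
    print("yaw",np.degrees(yaw),"guard",g,z,"width",w,"force",f,"t",ctrl.read_t()); return w
E
python3 - <<'E'
from h import *
import pickle
D=pickle.load(open("w.pkl","rb"))
W=lambda n,uv,z: wpt(D[n][0],uv,z)[:2]
b=[W("tray",(138.4,177.3),.015),W("tray",(122.5,237.3),.005),W("tray",(154.3,243),.005)]
a=[W("tongs",(198.4,140.9),.015),W("tongs",(180.7,217),.005),W("tongs",(219.3,221.4),.005)]
print(a,b,ctrl.read_gripper_width())
squeeze(*b); squeeze(*a)
ctrl.move_ptp([.53,0,.22],Rd(0)); ctrl.pause(.3); D["t2"]=(wcam(),imaging.get_image("wrist"))
pickle.dump(D,open("w.pkl","wb"));print(ctrl.read_t())
cv2.imwrite("pics/t2.png",cv2.resize(D["t2"][1][:290],(800,414))[:,:,::-1])
E
```

```text
[array([0.59337731, 0.09442626]), array([0.50472105, 0.12578859]), array([0.49930377, 0.08119372])] [array([ 0.55278968, -0.10223582]), array([ 0.46649184, -0.0629162 ]), array([ 0.45801501, -0.10521615])] 0.08792537527282801
yaw -11.347894076373517 guard False 0.004192190510385184 width 0.04226649808760083 force 12.314892139870608 t 10.4583
yaw -5.666134065690347 guard False 0.004113446080944383 width 0.04179114775004666 force 12.225993499159813 t 14.15
15.2667
```

View pics/t2.png

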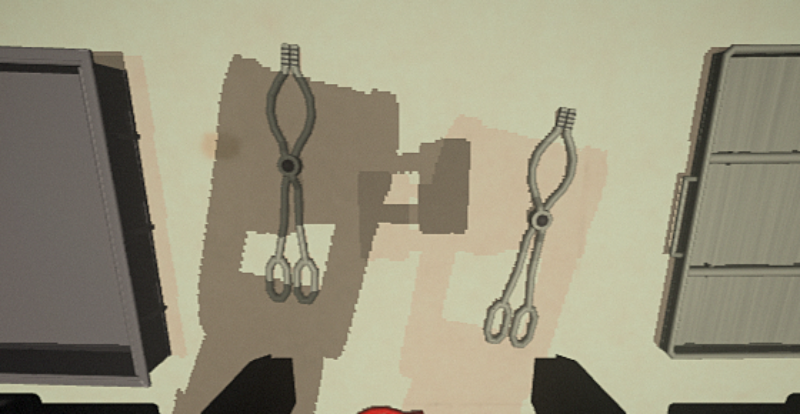

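Both pairs closed fully under 12 N (width 42 mm) and stay closed in the picture: A has its rivet at (288,166) and B at (541,219). Both are therefore free, so both go to the tray. I'll place B on the far side first.

```bash
cat >> h.py <<'E'
def carry(riv,l1,l2,dest,yaw2=0.):
    d=riv-(l1+l2)/2; yaw=np.arctan2(d[1],d[0]); d/=np.linalg.norm(d); p=riv-.028*d
    ctrl.command_gripper(.05)
    ctrl.move_ptp([*p,.05],Rd(yaw)); g=ctrl.movel([*p,.002],.1,guard=8)
    z=ctrl.read_tool_pos()[2]; ctrl.command_gripper(.01,30); w=ctrl.read_gripper_width()
    ctrl.movel([*p,.055],.1); w2,f=ctrl.read_gripper_width(),ctrl.read_finger_force()
    q=dest-.028*np.array([np.cos(yaw2),np.sin(yaw2)])
    ctrl.movel([*q,.055],.2,rotation=Rd(yaw2)); ctrl.movel([*q,.022],.1)
    g2=ctrl.movel([*q,z+.0115],.03,guard=4); z2=ctrl.read_tool_pos()[2]
    ctrl.command_gripper(w2+.012); ctrl.movel([*q,.08],.15)
    print("yaw",np.degrees(yaw),g,z,w,w2,f,"place",q,g2,z2,"t",ctrl.read_t())
E
python3 - <<'E'
from h import *
import pickle
D=pickle.load(open("w.pkl","rb"))
W=lambda n,uv,z: wpt(D[n][0],uv,z)[:2]
print("bars",[W("tray",uv,.012) for uv in((302,137),(302,203))],"tray left",W("t2",(508.9,32.9),.019),W("t2",(466,247.8),.019))
s=lambda u,v,z:W("t2",(u/800*560,v*290/414),z)
a=[s(288,166,.015),s(278,277,.005),s(305,279,.005)]
b=[s(541,219,.015),s(498,322,.005),s(524,326,.005)]
print(a,b)
c=np.array([.5605,-.306])
carry(*b,c+[.014,-.037])
pickle.dump((a,c),open("a.pkl","wb"))
ctrl.move_ptp([.55,-.25,.25],Rd(0)); ctrl.pause(.2)
D["t3"]=(wcam(),imaging.get_image("wrist")); pickle.dump(D,open("w.pkl","wb"));print(ctrl.read_t())
cv2.imwrite("pics/t3.png",cv2.resize(D["t3"][1][:290],(800,414))[:,:,::-1])
E
```

```text
bars [array([ 0.60221493, -0.30587074]), array([ 0.51843071, -0.30710531])] tray left [ 0.67580579 -0.21581635] [ 0.44226509 -0.21617313]
[array([0.59616025, 0.09442251]), array([0.50590138, 0.11336977]), array([0.50419283, 0.09082582])] [array([ 0.55657856, -0.09999345]), array([ 0.46553209, -0.07386034]), array([ 0.46182191, -0.09673417])]
yaw -8.989191708941856 False 0.0024297025434635716 0.015450952569824414 0.015542508463394654 29.9513539171312 place [ 0.5465 -0.343 ] True 0.013916411956372804 t 21.9083
22.9583
```

View pics/t3.png

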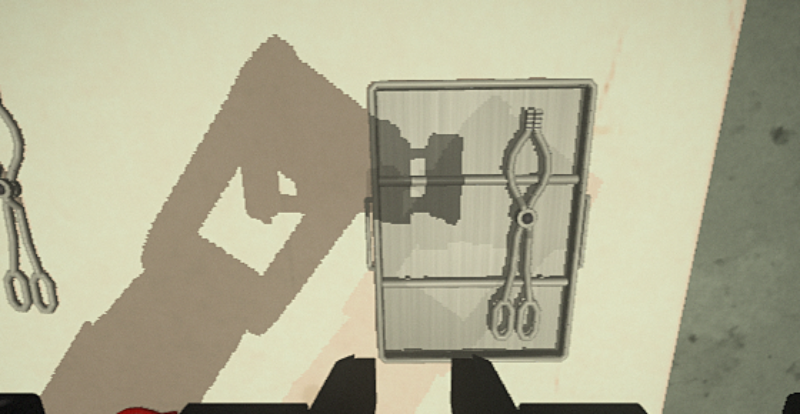

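B lies lengthwise across both bars inside the rim: rivet at (527,218), loops at (502,319) and (529,320). Now A.

```bash
python3 - <<'E'
from h import *
import pickle
D=pickle.load(open("w.pkl","rb"));a,c=pickle.load(open("a.pkl","rb"))
s=lambda k,u,v,z:wpt(D[k][0],(u/800*560,v*290/414),z)[:2]
print("B",s("t3",527,218,.027),s("t3",502,319,.018),s("t3",529,320,.018))
carry(*a,c+[.014,.037])
ctrl.move_ptp([.55,-.25,.25],Rd(0)); ctrl.pause(.2)
D["t4"]=(wcam(),imaging.get_image("wrist")); pickle.dump(D,open("w.pkl","wb"));print(ctrl.read_t())
cv2.imwrite("pics/t4.png",cv2.resize(D["t4"][1][40:270,230:440],None,fx=2.6,fy=2.6,interpolation=cv2.INTER_CUBIC)[:,:,::-1])
E
```

```text
B [ 0.5740628  -0.34402596] [ 0.4813885  -0.33112494] [ 0.48043028 -0.35560284]
yaw -4.815176841234718 True 0.00044534939941588 0.016064453331494668 0.015994296157957832 29.939604699611664 place [ 0.5465 -0.269 ] True 0.012147765295180232 t 30.6333
31.6
```

View pics/t4.png

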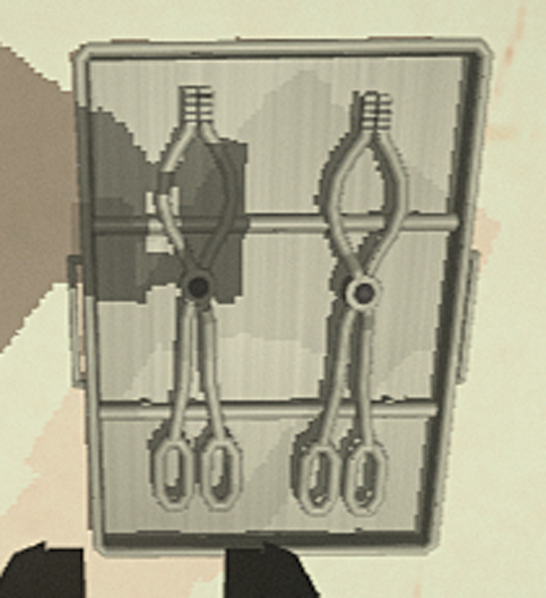

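Both pairs lie flat across the bars, inside the rim and with clear space between them: A's rivet is at (199,287) and B's at (363,293). The measured loop spacing is about 23 mm for A and 22 mm for B. Fully closed is 22.8 mm, so both are closed and I'm handing in.

```bash
python3 -c "
from h import *
print(job.hand_in(), ctrl.read_t())"
```

```text
the job is handed in; nothing more can be done
the job is handed in; nothing more can be done
```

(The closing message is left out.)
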